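# Clamp a tablet die in the bore-gauging fixture

## Robot

A 7-joint arm with a two-finger parallel gripper is mounted at the origin on a cart in front of the work surface, level with it; the furniture and walls round the work are solid. World frame = base frame: x ahead of the robot, y to its left, z up, the work surface at z = 0. Lengths are in m, angles in degrees, forces in N, time in s.
With the tool pointing down it reaches from about 0.35 to 0.775 m from the base axis. Payload 3.1 kg.
Tool frame: the origin (TCP) lies on the centre line of the jaws, within the pads' length; the fingertips stand 17 mm ahead of it and the grasp point (between the pads) lies 2 mm behind it (robot.tip_reach is the distance from the TCP to the fingertips, in m); z points along the fingers, y is the line along which they close (so a half turn about z gives the same grasp; the last joint's range is limited). The gripper opens to 85 mm and grips with 20 to 120 N. Pads are 22 mm wide; open, the fingers measure 114 mm over their backs; the gripper's body (76 mm by 85 mm) begins 54 mm behind the grasp point. The pads swing forward as they close: fully open they stand 13 mm farther back than shut.
Start: joints at [-2.389, 17.813, 0.802, 86.603, -0.252, 75.585, -1.558], TCP at [0.55, 0, 0.248] pointing down, gripper open.
Joint ranges: [-154.91, 154.91], [-16.99, 109.72], [-72.82, 74.43], [7.12, 147.25], [-82.49, 262.49], [11.32, 116.49], [-174.64, 174.64]. Speed limits (degrees/s): [159.86, 159.86, 180, 180, 180, 180, 180].

## Interface

Orientations are given as [roll, pitch, yaw] about the fixed x, y, z axes, in that order (R = Rz(yaw) Ry(pitch) Rx(roll)).
In Python, from station import robot, fingers, vision, workorder, recognise gives the robot as it stands. Calls block until the motion is done:
- robot.move_to(position, orientation): joint-space move of the TCP to a pose.
- robot.line_to(position, orientation=None, velocity=0.15, f_stop=None): straight line of the TCP; orientation=None keeps the orientation; velocity is the mean speed in m/s. With f_stop (N) it stops when the force on the tool has changed by that much, and returns True; else False.
- robot.move_j(angles): joint-space move.
- fingers.gripper_to(opening, force=None): opening from 0.0 (shut) to 1.0 (fully open); force is the grip in N (None keeps the last); returns when the fingers have stopped.
- robot.pause(seconds).
- robot.inverse_kinematics(position, orientation): joint angles nearest the present ones, or None.
- vision.grab_frame(name): name is "scene" or "side" or "wrist"; returns the picture (400x640x3 uint8, red, green, blue); there is no depth.
- vision.calibration(name): a dict with "mtx" (3x3 intrinsics, pixels), "extrinsics" (4x4, takes a point from world to camera coordinates); the wrist camera has in their place "T_tool_cam" (4x4, takes a point from camera to tool coordinates, whose origin is the TCP and whose axes are the flange's). Camera axes: x right, y up, looking along -z (the intrinsics and any distortion apply to the point x, -y, -z); pixel columns grow to the right and rows downward; lengths in m; the calibration is good to about 2 mm. The wrist camera is an equidistant fisheye: a pixel r from the principal point sees the ray r / f radians off the axis. A picture is of the moment at which its call begins: read the wrist's pose just before it. calibration takes no time and is no camera call.
A pose or a line that the arm cannot do raises robot.PlanningError and nothing moves.
- workorder.close_job(): hands the job in; it is judged then, once.
Trained networks look in the newest picture that a camera, given by its name, has taken for a name from the list of things; names that differ only in an ending like _2 or _b are one class to them, and where a whole thing is asked for, a point or a joint stands for the part that bears it (a point fixed in the world has none). Each returns a list of dicts, best first, with "p" (0 to 1); they miss things now and then, are a little off and sometimes report something else, mostly with a low value. They report only what shows in the picture. A call takes as long as a camera call. They do not tell look-alikes from the thing itself.
- recognise(label, camera): "rect" ([centre column, centre row, width, height] in pixels, round what is visible of it).
Readings, each from a call of its own:
- robot.current_time_s(): time.
- robot.current_joint_positions(): joint angles.
- robot.current_dq(): joint speeds.
- robot.current_joint_torque(): joint torques, N m.
- robot.current_tool_pos(): TCP position.
- robot.current_eef_rot(): TCP orientation.
- robot.current_contact_force(): force on the tool from outside, world axes, zero at the start.
- robot.current_torque(): the same for the moment, N m.
- robot.current_finger_gap(): opening from 0.0 (shut) to 1.0 (fully open).
- robot.current_gripper_force(): force on a finger pad.
Only numpy, scipy, OpenCV 4.12 (cv2) and the standard library are available. Lean on these libraries where they do the work, as an engineer would, in place of code of your own. Each camera call takes 0.05 s, during which the arm holds its last target. There are 200 camera calls.

## Task

Clamp the pale grey die ring in the gauging fixture, using closed fingertips or the outside of the fingers only: gently push the ring along the deck until it sits fully home in the vee, touching both faces, then swing the strap over it all the way to its stop, then push the red cam lever all the way down so that the strap's foot holds the ring fast. The lever must stay up until the strap is over the ring. Nothing is gripped or lifted; the ring stays flat on the deck throughout, and the other things on the bench are left where they are.

Things in the scene. Friction and masses are not known exactly. Their poses are not given: they have to be found in the camera images.
- fixture: Gauging fixture, fixed to the bench: aluminium base plate, x -56 to +56, y -117 to +95 mm, its deck (top) 16 mm above the worktop. Origin: at worktop level under the axis of the die when home in the vee. Axes: x level, away from the robot at yaw 0, the way the die goes home; y left; z up. Strap post at y = +66, cam lever at y = -80 mm; stop dowel (13 mm across, 53 mm high) at x +24, y -76 mm.
- die_ring: Loose pale grey die ring standing on the fixture's deck in front of the vee: 34 mm outside diameter, 22 mm high, about 0.11 kg. Origin at the centre of its underside, z up along its axis. It starts 14 to 28 mm short of home and up to 5 mm to the side.
- vee_home (a point): Point on the deck (16 mm above the worktop) under the die's axis when the die touches both vee faces. Axes as the fixture's. The vee is a dark steel chevron on the deck at the +x side, 14 mm high: two smooth upright faces at 45 degrees to x, meeting 24 mm beyond this point along +x and open toward -x. A die pushed off-centre can stick on one face a few mm short; nudge it sideways to the middle.
- strap_swing (a joint): Swing of the strap about its upright post, rad: 0 = over the die, against its stop; grows as it swings open toward the fixture's -x side (largest 2.15; starts at 1.6 to 2.0). At angle a the strap points from the post along (-sin a, -cos a) in the fixture's x, y. It stays where it is left (friction about 0.08 N m).
- strap_post (a point): Point on the upright swing axis of the strap, at fixture x = 0, y = +66 mm, at mid-thickness of the strap (51.5 mm above the worktop). Axes as the fixture's. The hub's top is 67 mm above the worktop.
- strap_mid (a point): Point on the strap's centre line 60 mm from the swing axis, at mid-thickness. Steel bar 34 mm wide (40 mm wide from 46 to 86 mm from the axis, round a 19 mm window), underside 47 and top 56 mm above the worktop; it reaches 153 mm from the axis. It is carried by a light spring: a downward push makes its end dip up to 13 mm.
- pressure_foot: Black annular foot, 30 mm across, 4 mm thick, sprung, under the strap's window, 66 mm from the swing axis. Origin: centre of its underside, 2 mm above the height of the die's top while the lever is up. With the die home, the strap over and the lever down it presses on the die with about 10 N.
- cam_lever (a joint): Angle of the red cam lever, rad: 0 = fully up (leaning 10 degrees toward the fixture's -x, the robot's side), 1.45 = fully down on its stop (along -x, 3 degrees below level). In the fixture's x-z plane it points along (-cos b, sin b), b = 1.40 - value. Starts at 0 to 0.15. Friction (0.10 N m) holds it; a push near its end takes 2 to 6 N; past centre at the bottom it locks.
- cam_pin (a point): Point on the lever's level pivot axis (along the fixture's y), at fixture x = 0, y = -80 mm, 73.8 mm above the worktop. Axes as the fixture's. The grey tower that carries it (28 x 18 mm, 88 mm high) stands at fixture y = -91 to -109 mm.
- lever_tip (a point): Point on the lever's centre line 80 mm from the pivot. The lever reaches 88 mm from the pivot; its red handle from 30 to 88 mm is 16 mm wide (along y) and 11 mm thick. While it is up its tip is about 160 mm above the worktop.
- caliper: Slide caliper lying on the bench to the right of the fixture, 66 x 232 x 13 mm; leave alone. Origin at the centre of its underside.
- tub_white: White tub with a blue lid, 64 mm across, 66 mm high, standing behind the fixture; leave alone. Origin at the centre of its underside.
- spare_die: A second, spare die ring, 34 mm across, 22 mm high, standing on the bench by the vials, not on the fixture; leave alone.
- vial_1: Capped sample vial with a grey cap, 28 mm across, 59 mm high; leave alone.
- vial_2: Capped sample vial with a black cap, 28 mm across, 59 mm high; leave alone.
- scissors: Scissors with green handles, 206 x 84 x 11 mm, lying at the right; leave alone.
- lab_timer: Bench timer, 32 x 66 x 54 mm, standing at the back left; leave alone.
Mind the look-alikes: they are no part of the job. Leave any green look-alike of the die_ring alone.

How it is judged (in metres and radians):
On the way, in this order (a step that is already met when the one before it is completed fails the run):
1. the die ring is home in the vee, with the strap still open and the lever up (horizontal distance between die_ring and vee_home below 0.003 m and value of joint strap_swing above 0.8 rad and value of joint cam_lever below 0.5 rad), for 0.2 s.
2. the strap is over the die against its stop, with the lever still up and the die home (horizontal distance between die_ring and vee_home below 0.003 m and value of joint strap_swing below 0.05 rad and value of joint cam_lever below 0.5 rad), for 0.2 s.
3. the cam lever is all the way down (value of joint cam_lever above 1.36 rad and value of joint strap_swing below 0.05 rad), for 0.2 s.
At the end, for the whole second after the job is handed in: The die ring stands flat (within 3 degrees) within 3 mm of home in the vee, the strap is over it within 0.05 rad of its stop, the cam lever is down (angle above 1.36 of 1.45 rad) and at rest, and the foot presses on the die with more than 4 N (all of step 3 and horizontal distance between die_ring and vee_home below 0.003 m and angle between die_ring's own z axis and vertical below 0.05 rad and contact force between pressure_foot and die_ring above 4 N and linear speed of die_ring below 0.01 m/s and velocity of joint cam_lever below 0.1 rad/s); the robot touches nothing.
It fails at once if the die ring is lifted off the deck, tipped or pushed off it (height (world z) of die_ring above 0.022 m or height (world z) of die_ring below 0.011 m or angle between die_ring's own z axis and vertical above 0.2 rad).
It fails at once if the die ring is gripped, or shoved with over 35 N (contact force between the fingers and die_ring above 35 N).
It fails at once if the cam lever is pushed down before the strap is over the die (value of joint cam_lever above 0.6 rad and value of joint strap_swing above 0.15 rad).
It fails at once if one of the other things on the bench is moved by more than 15 mm (distance of any of caliper, tub_white, spare_die, vial_1, vial_2, scissors, lab_timer from where it was at the start of the episode above 0.015 m).
It also fails if it takes over 64 s, if anything falls off the work surface, if the arm or the gripper's body presses on something with over 40 N, if the wrist force passes 120 N, or if a joint passes its speed limit or range.

## Working session

There is one attempt and no reset: what is moved stays moved. The work goes in short steps, each a Python script; the robot and the scene stay as the last script left them, time stands still between calls to the robot, and variables do not carry over. Pictures are saved under pics/ and viewed, at most 10 in all, crops included, and the job is handed in when it is done.

```bash
ls; mkdir -p pics
cat > h.py <<'E'
from station import robot, fingers, vision, workorder, recognise
import numpy as np, cv2
def snap(n,f):
    im=vision.grab_frame(n); cv2.imwrite(f'pics/{f}.png',im[:,:,::-1]); return im
def ray(n,u,v):
    c=vision.calibration(n); K=np.array(c['mtx']); E=np.array(c['extrinsics'])
    d=np.array([(u-K[0,2])/K[0,0],-(v-K[1,2])/K[1,1],-1]); R=E[:3,:3]
    return -R.T@E[:3,3], R.T@d
def at_z(n,u,v,z):
    o,d=ray(n,u,v); return o+d*(z-o[2])/d[2]
def proj(n,p):
    c=vision.calibration(n); K=np.array(c['mtx']); E=np.array(c['extrinsics'])
    q=E[:3,:3]@np.array(p)+E[:3,3]; return K[0,0]*q[0]/-q[2]+K[0,2], K[1,1]*-q[1]/-q[2]+K[1,2]
E
python3 - <<'E'
from h import *
for n in('scene','side'):
    snap(n,n+'0'); print({k:np.round(v,3).tolist() if not isinstance(v,str) else v for k,v in vision.calibration(n).items()})
    for l in('fixture','die_ring','strap_mid','strap_post','pressure_foot','lever_tip','spare_die'):
        print(n,l,[(np.round(r['rect']).tolist(),round(r['p'],2)) for r in recognise(l,n)][:3])
print(vision.calibration('wrist'))
snap('wrist','wrist0')
print(robot.current_eef_rot(),robot.current_time_s())
cv2.imwrite('pics/both.png',np.vstack([cv2.imread('pics/scene0.png'),cv2.imread('pics/side0.png')])[:, :])
E
```

```text
pics
{'mtx': [[498.556, 0.0, 324.263], [0.0, 498.556, 202.819], [0.0, 0.0, 1.0]], 'extrinsics': [[-0.667, -0.745, 0.007, 0.265], [0.573, -0.507, 0.643, -0.458], [-0.476, 0.433, 0.766, -1.199], [0.0, 0.0, 0.0, 1.0]]}
scene fixture [([297.0, 264.0, 79.0, 97.0], 0.75), ([294.0, 290.0, 42.0, 45.0], 0.24), ([303.0, 263.0, 13.0, 17.0], 0.2)]
scene die_ring [([310.0, 170.0, 8.0, 19.0], 0.63), ([301.0, 263.0, 11.0, 17.0], 0.43), ([317.0, 227.0, 11.0, 20.0], 0.17)]
scene strap_mid [([294.0, 289.0, 46.0, 46.0], 0.57)]
scene strap_post [([296.0, 265.0, 75.0, 92.0], 0.72)]
scene pressure_foot []
scene lever_tip [([316.0, 228.0, 9.0, 23.0], 0.53)]
scene spare_die [([344.0, 158.0, 7.0, 14.0], 0.4)]
{'mtx': [[361.139, 0.0, 320.153], [0.0, 361.139, 194.804], [0.0, 0.0, 1.0]], 'extrinsics': [[1.0, 0.005, -0.011, -0.545], [0.006, 0.612, 0.791, -0.039], [0.011, -0.791, 0.612, -1.155], [0.0, 0.0, 0.0, 1.0]]}
side fixture [([294.0, 198.0, 71.0, 54.0], 0.57), ([295.0, 358.0, 98.0, 49.0], 0.39)]
side die_ring [([268.0, 204.0, 12.0, 3.0], 0.64), ([254.0, 216.0, 14.0, 11.0], 0.48)]
side strap_mid [([283.0, 176.0, 53.0, 12.0], 0.63)]
side strap_post [([291.0, 199.0, 67.0, 53.0], 0.71)]
side pressure_foot []
side lever_tip [([303.0, 192.0, 9.0, 25.0], 0.64)]
side spare_die [([399.0, 305.0, 17.0, 18.0], 0.66)]
{'mtx': array([[309.70691629,   0.        , 319.04186919],
       [  0.        , 309.70691629, 194.33227818],
       [  0.        ,   0.        ,   1.        ]]), 'T_tool_cam': array([[ 4.61827420e-04,  9.44645225e-01,  3.28093258e-01,
         8.50476169e-02],
       [ 9.99999692e-01, -2.27922308e-04, -7.51376482e-04,
         9.87031460e-04],
       [-6.35004433e-04,  3.28093504e-01, -9.44645039e-01,
        -1.26508994e-01],
       [ 0.00000000e+00,  0.00000000e+00,  0.00000000e+00,
         1.00000000e+00]])}
[ 1.79993928e+02 -1.42769489e-03  9.00034303e+01] 0.85
```

Run:
```python
import cv2,numpy as np
a=cv2.imread('pics/scene0.png')[190:340,230:380];b=cv2.imread('pics/side0.png')[140:260,230:350]
cv2.imwrite('pics/c1.png',np.hstack([cv2.resize(a,(400,400),interpolation=2),cv2.resize(b,(400,400),interpolation=2)]))
```

```text
(no output)
```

View pics/wrist0.png

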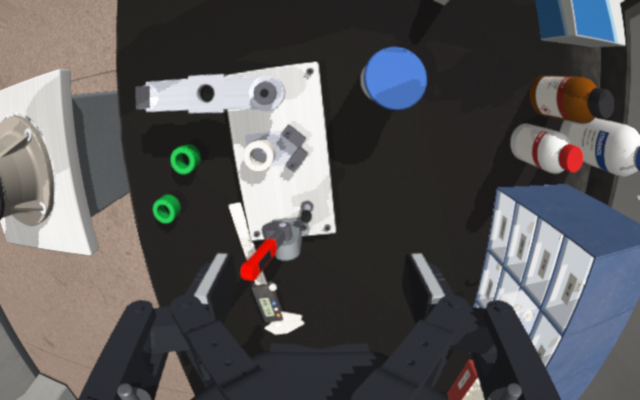

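View pics/scene0.png

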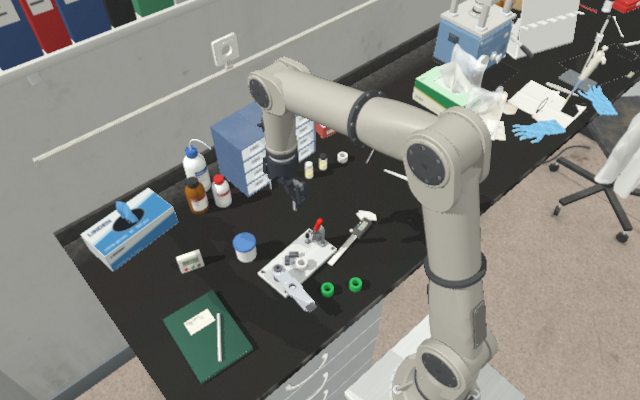

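View pics/c1.png

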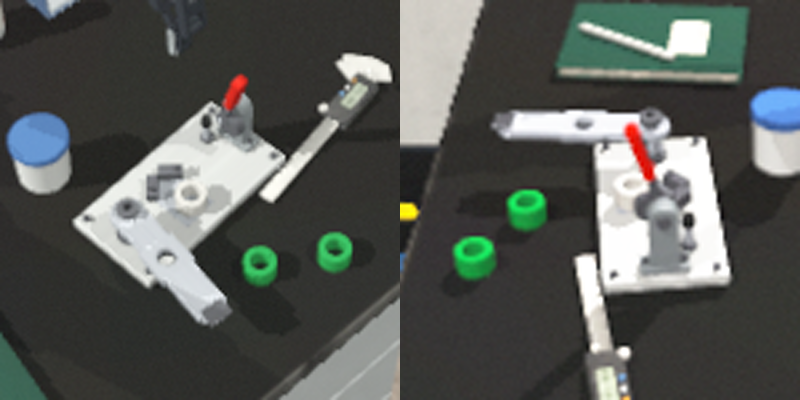

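The wrist view shows the fixture with its corners near (318,62), (335,233) and (252,240), hub (265,93) and vee (293,150). The strap is open toward -x, ending near (137,97), and the red lever tip is at (247,272). Candidates for the ring are the pale ring on the deck at (258,155), the two green rings at (185,160) and (166,208), which are look-alikes, and the spare die by the vials at scene (343,157). I choose the pale one on the deck and check it in a close crop.

```bash
cat >> h.py <<'E'
from scipy.spatial.transform import Rotation as Ro
def wcam(tp=None,te=None):
    T=np.array(vision.calibration('wrist')['T_tool_cam']); 
    Rt=Ro.from_euler('xyz',te,degrees=True).as_matrix()
    return Rt@T[:3,:3], Rt@T[:3,3]+np.array(tp)
def wproj(p,tp,te):
    K=vision.calibration('wrist')['mtx']; R,o=wcam(tp,te); q=(np.array(p)-o)@R
    q=q*[1,-1,-1]; r=np.hypot(q[...,0],q[...,1]); th=np.arctan2(r,q[...,2])
    return np.stack([K[0,2]+K[0,0]*th*q[...,0]/r, K[1,2]+K[1,1]*th*q[...,1]/r],-1)
def wat(u,v,z,tp,te):
    K=vision.calibration('wrist')['mtx']; R,o=wcam(tp,te); a=np.array([u-K[0,2],v-K[1,2]])/K[0,0]; th=np.hypot(*a)
    d=R@np.array([np.sin(th)*a[0]/th,-np.sin(th)*a[1]/th,-np.cos(th)]); return o+d*(z-o[2])/d[2]
TP0=[.55,0,.248]; TE0=[180,0,90]
E
python3 - <<'E'
from h import *
im=cv2.imread('pics/wrist0.png')[50:290,125:350]
cv2.imwrite('pics/w1.png',cv2.resize(im,None,fx=2.5,fy=2.5,interpolation=2))
for nm,u,v,z in[('c++',318,63,.016),('c+-',336,233,.016),('c--',252,240,.016),('c-+',229,110,.016),('hub',264,93,.067),('die',258,156,.038),('hole',206,93,.056),('tip',137,97,.052)]: print(nm,wat(u,v,z,TP0,TE0).round(4))
E
```

```text
c++ [0.55   0.1173 0.016 ]
c+- [ 0.5732 -0.0922  0.016 ]
c-- [ 0.4626 -0.1035  0.016 ]
c-+ [0.4453 0.0656 0.016 ]
hub [0.497  0.0839 0.067 ]
die [0.4827 0.0137 0.038 ]
hole [0.432  0.0875 0.056 ]
tip [0.3415 0.0917 0.052 ]
```

View pics/w1.png

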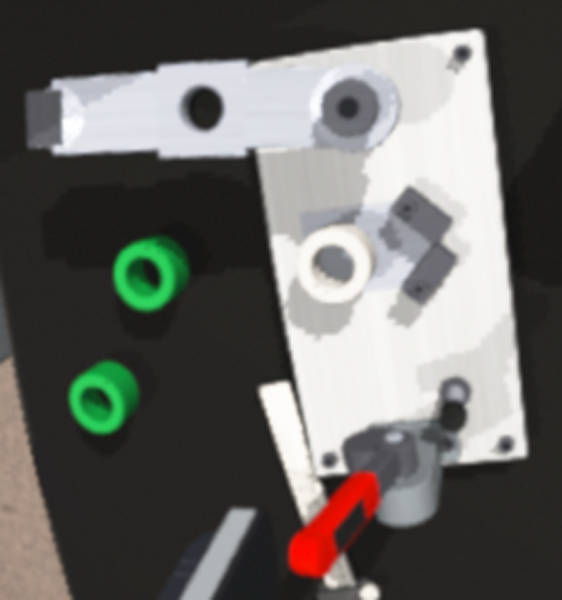

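Close crop: the pale grey ring stands alone on the deck at about (334,263) in the crop, in front of the vee. The corner distances are 211 mm and 111 mm against the given 212 and 112. The fixture origin comes out at about (0.505, 0.018) with yaw 6.2°, the die at fixture (-22.6, -1.9) mm and the strap at about 1.73 rad. Next I push the ring.

```bash
cat >> h.py <<'E'
O=np.array([.505,.018]); YAW=6.2
def F(x,y,ztip):
    c,s=np.cos(np.radians(YAW)),np.sin(np.radians(YAW))
    return [O[0]+(c*x-s*y)/1e3,O[1]+(s*x+c*y)/1e3,ztip/1e3+robot.tip_reach]
def inv(p):
    c,s=np.cos(np.radians(YAW)),np.sin(np.radians(YAW)); d=(np.array(p[:2])-O)*1e3
    return np.round([c*d[0]+s*d[1],-s*d[0]+c*d[1],(p[2]-robot.tip_reach)*1e3],1)
ORI=[180,0,90+YAW]
def st(m=''): print(m,inv(robot.current_tool_pos()),np.round(robot.current_contact_force(),1),round(robot.current_time_s(),2))
E
python3 - <<'E'
from h import *
print(robot.tip_reach)
fingers.gripper_to(0.0,20)
robot.move_to(F(-72,-1,150),ORI); st()
robot.line_to(F(-72,-1,24),velocity=.12,f_stop=8); st('down')
r=robot.line_to(F(-24,-1,24),velocity=.025,f_stop=6); st(r)
te=robot.current_eef_rot();tp=robot.current_tool_pos();snap('wrist','w2');print(tp,te)
E
```

```text
0.017
 [-71.5  -1.1 150.4] [ 0.3  0.9 -0.4] 2.24
down [-71.1  -1.   24.6] [-0.5  0.8  0.5] 3.44
True [-34.   -0.7  23.2] [-0.9  0.3 -0.5] 4.88
[0.47123614 0.01367784 0.04018912] [-1.79685004e+02 -3.11612671e-02  9.62099577e+01]
```

Run:
```python
from h import *
im=vision.grab_frame('side')[140:260,230:350,::-1]; w=cv2.imread('pics/w2.png')
cv2.imwrite('pics/c2.png',np.hstack([cv2.resize(w[100:340,160:460],(500,400),interpolation=2),cv2.resize(im,(300,400),interpolation=2)[:, :300]]))
```

```text
(no output)
```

View pics/c2.png

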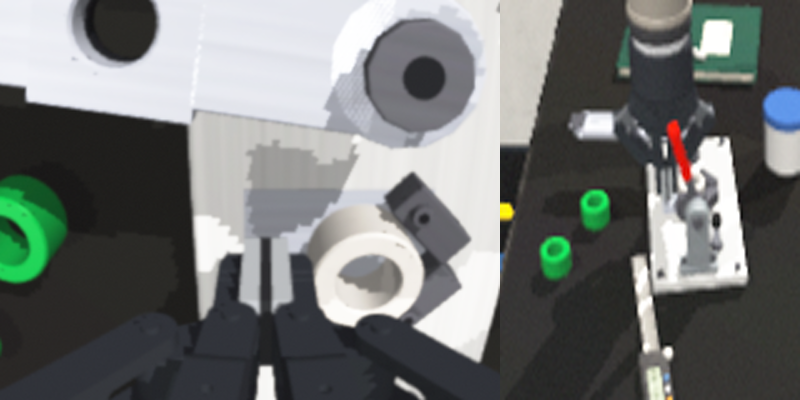

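The ring now sits at about (368,280) in the wrist crop, against the vee blocks, with the finger back touching it. I measure it relative to the hub at (424,77).

Run:
```python
from h import *
tp=[0.47123614,0.01367784,0.04018912];te=[-179.685,-.0312,96.21]
print('die',inv(wat(380.8,268,.038,tp,te)),'hub',inv(wat(414.4,146.2,.067,tp,te)))
r=robot.line_to(F(-20,-1,24),velocity=.012,f_stop=9); st(r)
r=robot.line_to(F(-20,-1,24),velocity=.012,f_stop=9); st(r)
tp=robot.current_tool_pos();te=robot.current_eef_rot();w=snap('wrist','w3');print(tp.tolist(),te.tolist())
robot.pause(.3);st()
cv2.imwrite('pics/c3.png',cv2.resize(w[130:330,260:500,::-1],(720,600),interpolation=2))
```

```text
die [-2.3  0.9 21. ] hub [-0.8 66.8 50. ]
True [-33.7  -0.5  22.2] [-0.1 -0.3 -0.9] 5.6
True [-33.2  -0.   21.4] [ 0.1  0.2 -0.1] 6.26
[0.47196291731328616, 0.014403806068432055, 0.03838638721477079] [-178.37433631122423, -0.12712191504177264, 96.21227687576557]
 [-34.3   0.   20.9] [-0.  -0.6  0.3] 6.61
```

View pics/c3.png

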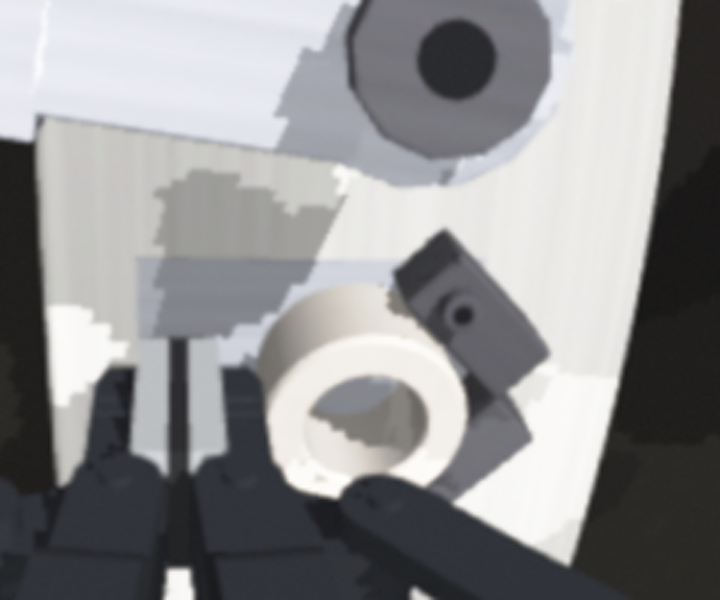

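The ring is close against both vee blocks, but parallax hides the last millimetres. I back off and look from nearly overhead.

Run:
```python
from h import *
robot.line_to(F(-55,0,24),ORI,velocity=.1)
robot.line_to(F(-30,-50,175),ORI,velocity=.25); robot.pause(.3)
tp=robot.current_tool_pos();te=robot.current_eef_rot();w=snap('wrist','w4');print(tp.tolist(),te.tolist());st()
pts=[F(0,0,0)[:2]+[.038],F(24,0,0)[:2]+[.030],F(0,66,0)[:2]+[.067]]
px=wproj(np.array(pts),tp,te);print(px.round(1).tolist())
u,v=px[0].astype(int);x0,y0=u-75,v-100
print(x0,y0);cv2.imwrite('pics/c4.png',cv2.resize(w[y0:y0+150,x0:x0+150,::-1],(600,600),interpolation=2))
```

```text
[0.47976107035733995, -0.03450140211972687, 0.19088145573653892] [-179.86292701472289, -0.02570261657333665, 96.24570935869232]
 [-30.5 -49.6 174.2] [-0.  -0.8  0.7] 8.11
[[352.1, 130.3], [376.5, 129.7], [357.0, 54.0]]
277 30
```

View pics/c4.png

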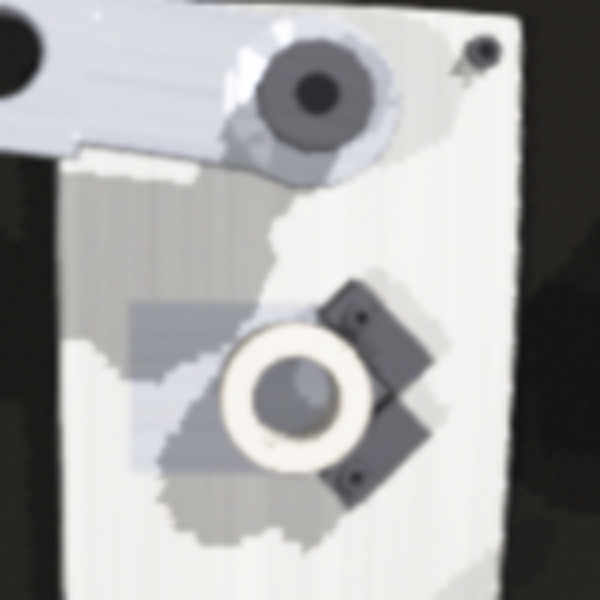

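From above, the ring is centred at crop (296,397), which is pixel (351,129) against a predicted home of (352,130). The hub residual is the same, so the ring is within about 1 mm of home. Now the strap.

```bash
cat >> h.py <<'E'
def spos(a,off,r=75,z=42):
    return F(-r*np.sin(a)-off*np.cos(a), 66-r*np.cos(a)+off*np.sin(a), z)
E
python3 - <<'E'
from h import *
p=spos(1.75,46)
robot.line_to(F(-60,20,150),ORI,velocity=.25)
robot.line_to(p[:2]+[.16],ORI,velocity=.25)
robot.line_to(p,velocity=.15,f_stop=8); st('down')
for a in np.arange(1.55,0.1,-.2):
    o=20+11*abs(np.sin(a))+17*abs(np.cos(a))
    r=robot.line_to(spos(a,o),ORI,velocity=.12,f_stop=15)
    if r: st(('stop',a)); break
st('arc')
E
```

```text
down [-64.7 124.2  42.7] [-0.   0.1 -0.9] 9.97
arc [-49.1  -2.4  42. ] [-0.3  0.1 -0.2] 12.35
```

Run:
```python
from h import *
r=robot.line_to(F(-25,-9,42),ORI,velocity=.03,f_stop=7); st(r)
r=robot.line_to(F(-25,-9,42),ORI,velocity=.03,f_stop=7); st(r)
robot.line_to(F(-60,-9,44),ORI,velocity=.15)
robot.line_to(F(-45,-50,180),ORI,velocity=.25); robot.pause(.2)
tp=robot.current_tool_pos();te=robot.current_eef_rot();w=snap('wrist','w5');st()
px=wproj(np.array([F(0,0,0)[:2]+[.056],F(0,66,0)[:2]+[.067],F(0,66-153,0)[:2]+[.056]]),tp,te);print(px.round(1).tolist())
cv2.imwrite('pics/c5.png',cv2.resize(w[20:270,230:480,::-1],(600,600),interpolation=2))
```

```text
True [-35.6  -6.6  40.6] [-0.5  0.1  0.8] 12.96
True [-35.6  -6.8  39.6] [-0.2  0.5  0.7] 13.24
 [-46.  -49.3 178.5] [ 0.3 -0.1  0.1] 14.53
[[371.6, 133.0], [375.5, 55.9], [366.9, 224.8]]
```

View pics/c5.png

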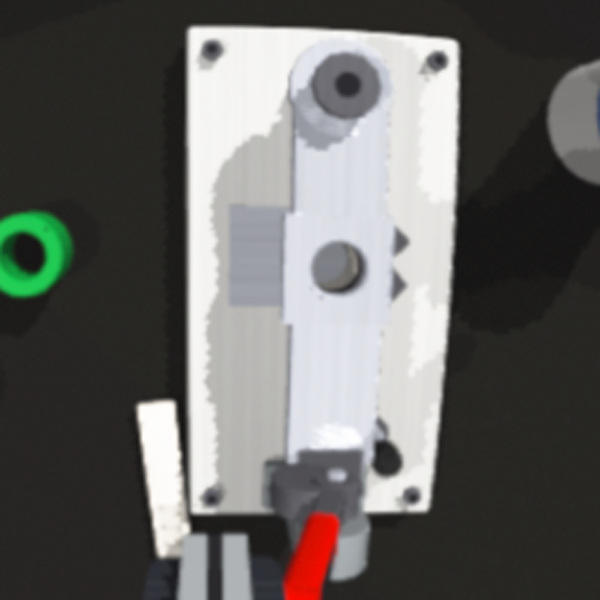

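The strap lies straight along the fixture, with its window at (338,267), as predicted for angle 0, and against the dowel; the lever is still up. Now the lever.

```bash
cat >> h.py <<'E'
def lpos(b,r=74,g=5.5,dx=17):
    return F(-r*np.cos(b)+g*np.sin(b)+dx, -78, 73.8+r*np.sin(b)+g*np.cos(b))
E
python3 - <<'E'
from h import *
robot.line_to(F(-45,-50,215),ORI,velocity=.2)
robot.line_to(F(40,-78,215),ORI,velocity=.25)
p=lpos(1.4); q=F(40,-78,0); robot.line_to(q[:2]+[p[2]],ORI,velocity=.2); st('pre')
for b in np.arange(1.35,-.06,-.14):
    r=robot.line_to(lpos(b),ORI,velocity=.1,f_stop=22)
    if r: st(('stop',round(b,2)))
st('arc')
p=lpos(-.05,g=0); r=robot.line_to(p[:2]+[p[2]-.004],ORI,velocity=.03,f_stop=22); st(r)
tp=robot.current_tool_pos();robot.pause(.2)
robot.line_to([tp[0],tp[1],.19],ORI,velocity=.2)
robot.line_to(F(-75,-50,180),ORI,velocity=.25); robot.pause(.2)
w=snap('wrist','w6');s=vision.grab_frame('side');st()
cv2.imwrite('pics/c6.png',np.hstack([cv2.resize(w[20:270,250:500,::-1],(400,400),interpolation=2),cv2.resize(s[140:240,250:350,::-1],(400,400),interpolation=2)]))
E
```

```text
pre [ 39.4 -77.6 147.9] [0.6 0.5 0.7] 15.84
arc [-55.6 -78.3  76.8] [ 1.1 -0.3  4.2] 18.83
True [-55.4 -78.3  76.6] [-2.8  2.  10. ] 19.06
 [-75.1 -50.6 179.5] [0.3 0.4 0.2] 20.49
```

View pics/c6.png

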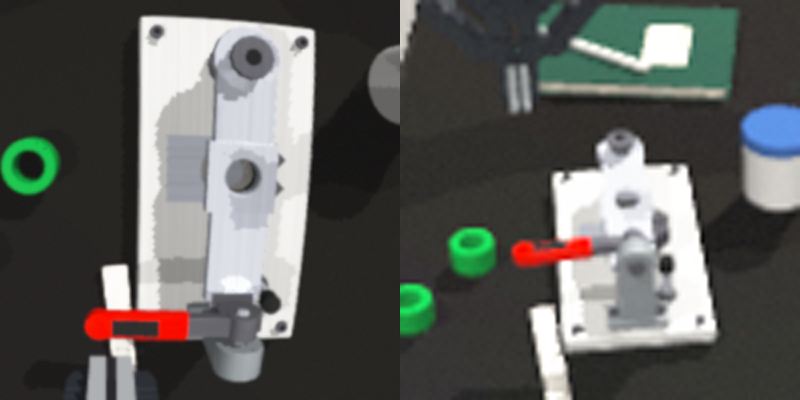

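The lever lies along -x, slightly below level (red tip at (95,323) in the wrist crop). Its last contact height of 76.6 mm corresponds to at least 1.43 rad. The strap is still over the ring, and the robot is clear.

```bash
python3 -c "
from h import *
print(workorder.close_job())"
```

```text
the job is handed in; nothing more can be done
None
```

I pushed the ring home in the vee, swung the strap to its stop and pressed the lever fully down, then handed the job in at about 20.5 s of 64 s. The pictures and contact heights agree with all three steps, but no verdict came back and I did not measure the foot's force on the ring.

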